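# Draw a flat cone spanner off a tool rack and lock it into its case

## Task

Put the flat blue-handled cone spanner away in the black tool case. It lies too flat to get hold of, so reach in under the rack's upper tier and draw it forward over the lower shelf until its handle hangs a few centimetres out over the front edge, the spanner still lying flat on the shelf, and lift it out from there; then lay it, not drop it, flat in its bed in the case with the open jaw towards the lid, let go, and turn the red collar over its shank to the red mark. Do not let the spanner touch the bench, and leave the hammer, hex key tool, pliers and bowl where they are.

Things in the scene. Friction and masses are not known exactly. Their poses are not given: they have to be found in the camera images.
- rack: Fixed two-tier bench-top tool rack, dark green frame, grey lower shelf. Origin: on the bench, under the middle of its open front; x points into the rack, z up. Both tiers are 200 (x) by 280 (y) mm, one straight above the other. The upper one is carried only by two rear uprights (x = 189, y = +-130); two 18 mm legs stand under the lower one at x = 25, y = +-130, else the room below is free.
- shelf_front (a point): Middle of the lower shelf's front edge, at its top face, 85 mm straight above the rack's origin; axes as the rack's. The shelf is a smooth flat sheet 6 mm thick that runs back from here 196 mm to a 12 mm high lip.
- upper_front (a point): Middle of the upper tier's front edge at its underside, 265 mm above the bench, 180 mm straight above shelf_front. The upper tier is four bars along y, 6 mm thick, at 0 to 20, 57 to 83, 117 to 143 and 174 to 200 mm behind the front edge, joined by rails at y = +-130.
- spanner: Loose flat open-ended cone spanner, 170 mm long, 3 mm thick, 80 to 150 g, on the lower shelf. Origin: centre of its underside; x runs along it to the open jaw, z up. Blue handle and steel shank 18 mm wide from x = -85 to 42, steel head 40 mm wide from 42 to 85. It slides easily (friction about 0.35); a fingertip pressed on it with 5 to 20 N carries it along.
- handle_end (a point): Rounded end of the spanner's blue handle, 85 mm from its origin, mid-thickness. It starts 4 to 16 mm behind the shelf's front edge. The spanner tips off when its origin passes the edge, or when it is pressed on beyond the edge.
- case: Fixed black plastic tool case, open, on the bench. Origin: centre of its underside; 240 (x) by 220 (y) mm, walls 5 mm thick and 42 mm high, inner floor at 4 mm; x points to the side where the lid stands, z up. A row of sockets up to 34 mm high lies along x at y = -103 to -73 mm.
- bed (a point): Where the spanner's origin must come to lie, axes as the case's (jaw to the lid); 30 mm above the bench, at x = 5, y = -20 mm in the case. Two grey supports, tops at this height: under the shank at x = -35 to -10 mm from here, with 12 mm high cheeks 29 mm apart, and under the head at 45 to 65, with 5 mm cheeks 52 mm apart. Jaw stop at x = 97. Round the handle it is open to the floor, 26 mm down.
- collar (a joint): Angle of the red retaining collar in the case (rad): at 0 to 0.2 open, its fin pointing to the lid; it turns clockwise seen from above to the stop at 1.5, locked, the fin lying across the spanner's shank and pointing at the red mark (case -y). It turns against light friction (0.04 N m) and stays where it is left.
- collar_pivot (a point): The collar's axis at its underside, 37 mm above the bench, at x = 15, y = 48 mm from the bed, axes as the case's. The collar is a disc of 18 mm radius, 8 mm high, with an upright fin 12 mm wide that reaches out to 58 mm from the axis and 30 mm up from this point; push it on its flat sides or pinch it.
- fin_tip (a point): Outer end of the collar's fin, 58 mm from its axis, 18 mm above its underside.
- case_lid (a joint): Angle of the case's lid (rad): near 0 it stands upright on the case's far (+x) rim, 240 mm tall and 220 mm wide, its inner face 121 mm from the case's origin; negative towards shut. A stiff hinge holds it where it is.
- bench: Slatted iron bench, dark green, top at z = 0; the slats run along y. Origin: on its top, 600 mm ahead of the robot's axis.
- hammer: Red rubber-tipped hammer, dark handle, 270 mm long, lying along y on the rack's upper tier. Origin: about under its middle.
- hex_tool: Folding hex key tool, 100 by 36 by 18 mm, red body, on the rack's upper tier. Origin: centre of its underside.
- pliers: Steel snap-ring pliers, 180 mm long, lying on the bench beside or between rack and case. Origin: under their middle, x to the jaws.
- bowl: White melamine bowl, 140 mm across, 55 mm high, on the bench. Origin: centre of its underside.

How it is judged:
On the way, in this order (a step that is already met when the one before it is completed fails the run):
1. the handle hangs at least 25 mm out over the front edge while the spanner lies flat on the lower shelf (x of handle_end in the frame of rack below -0.025 m and z of spanner in the frame of rack between 0.0825 and 0.0875 m and angle between spanner's own z axis and vertical below 0.05 rad), for 0.2 s.
2. the spanner lies in its bed, let go (x of handle_end in the frame of bed between -0.1 and -0.07 m and z of spanner in the frame of bed between -0.0035 and 0.0035 m and angle between spanner's own z axis and vertical below 0.06 rad and contact force between the fingers and spanner below 0.1 N), for 0.2 s.
At the end, for the whole second after the job is handed in: The spanner lies flat in its bed at rest, jaw towards the lid (within 15 mm along the bed, 9 mm sideways, 3.5 mm in height, 0.15 rad in direction and 0.06 rad of level), and the red collar is turned to at least 1.35 rad of its 1.5 rad, over the shank (x of handle_end in the frame of bed between -0.1 and -0.07 m and y of spanner in the frame of bed between -0.009 and 0.009 m and z of spanner in the frame of bed between -0.0035 and 0.0035 m and angle between the x axis of spanner and the x axis of bed, either way round below 0.15 rad and angle between spanner's own z axis and vertical below 0.06 rad and value of joint collar above 1.35 rad and linear speed of spanner below 0.02 m/s); the robot touches nothing.
It fails at once if the spanner touches the bench (contact force between spanner and bench above 0.3 N).
It fails at once if the spanner is dropped: it falls free faster than 0.8 m/s (linear speed of spanner above 0.8 m/s and contact force between the fingers and spanner below 0.1 N).
It fails at once if the hammer, hex tool, pliers or bowl is moved by more than 25 mm (distance of any of hammer, hex_tool, pliers, bowl from where it was at the start of the episode above 0.025 m).
It also fails if it takes over 69 s, if anything falls off the work surface, if the arm or the gripper's body presses on something with over 40 N, if the wrist force passes 120 N, or if a joint passes its speed limit or range.

## Robot

A 6-joint arm with a two-finger parallel gripper is mounted at the origin on the work surface. World frame = base frame: x ahead of the robot, y to its left, z up, the work surface at z = 0. Lengths are in m, angles in rad, forces in N, time in s.
With the tool pointing down it reaches from about 0.275 to 0.75 m from the base axis. Payload 10.2 kg.
Tool frame: the origin (TCP) lies midway between the tips of the shut fingers; the grasp point (between the pads) lies 19 mm behind it (env.hold_point_z is the distance from the TCP to the grasp point, in m); x points along the fingers, z is the direction in which the jaws open and shut, and the axes are right-handed (so a half turn about x gives the same grasp; the last joint's range is limited). The gripper opens to 85 mm and grips with 20 to 120 N. Pads are 22 mm wide; open, the fingers measure 114 mm over their backs; the gripper's body (76 mm by 85 mm) begins 54 mm behind the grasp point. The pads swing forward as they close: fully open they stand 13 mm farther back than shut.
Start: joints at [0.911, 0.313, 1.498, -0, 1.331, -0.223], TCP at [0.222, 0.476, 0.231] pointing down, gripper open.
Joint ranges: [-2.94, 2.94], [-0.97, 2.17], [0.19, 2.56], [-1.23, 4.37], [0.02, 3.11], [-2.88, 2.88]. Speed limits (rad/s): [2.39, 2.39, 3.01, 3.14, 3.14, 3.14].

## Interface

Orientations are given as a unit quaternion [x, y, z, w].
In Python, from bench import env, kinematics, monitor, eyes, job gives the robot as it stands. The module is installed in compiled form; this text tells all that it offers. Calls block until the motion is done:
- env.reach(position, orientation): joint-space move of the TCP to a pose.
- env.movel(position, velocity=0.15, frame=None, guard=None): straight line of the TCP; frame=None keeps the orientation; velocity is the mean speed in m/s. With guard (N) it stops when the force on the tool has changed by that much, and returns True; else False.
- env.set_joints(angles): joint-space move.
- env.release() and env.close_gripper(effort=None): open the fingers fully, or close them until they stop; effort is the grip in N (None keeps the last).
- env.hold(seconds).
- kinematics.ik(position, orientation): joint angles nearest the present ones, or None.
- monitor.sense(): the state.
- eyes.grab_frame(name): name is "scene" or "top"; returns a dict with "frame" (420x560x3 uint8, red, green, blue), "mtx" (3x3 intrinsics, pixels), "view" (4x4, takes a point from world to camera coordinates). Camera axes: x right, y down, z forward; pixel columns grow to the right and rows downward; lengths in m; the calibration is good to about 2 mm. A picture is of the moment at which its call begins. There is no depth.
A pose or a line that the arm cannot do raises env.MotionError and nothing moves.
- job.hand_in(): hands the job in, once; it reports no verdict.
The state is a dict: "clock": time; "joints": joint angles; "qvel": joint speeds; "joint_efforts": joint torques, N m; "position": TCP position; "ee_rot": TCP orientation; "contact_force": force on the tool from outside, world axes, zero at the start; "ft_torque": the same for the moment, N m; "finger_gap": opening from 0.0 (shut) to 1.0 (fully open).
Only numpy, scipy, OpenCV 4.12 (cv2) and the standard library are available. Lean on these libraries where they do the work, as an engineer would, in place of code of your own. Each camera call takes 0.05 s, during which the arm holds its last target.

## Working session

There is one attempt and no reset: what is moved stays moved. The work goes in short steps, each a Python script; the robot and the scene stay as the last script left them, time stands still between calls to the robot, and variables do not carry over. Pictures are saved under pics/ and viewed, and the job is handed in when it is done.

```bash
mkdir -p pics; python3 - <<'E'
from bench import env, kinematics, monitor, eyes, job
import cv2
for n in ("scene","top"):
    d=eyes.grab_frame(n)
    cv2.imwrite(f"pics/{n}0.png",cv2.resize(d["frame"][:,:,::-1],(800,600),interpolation=cv2.INTER_CUBIC))
    print(n,d["mtx"].tolist(),d["view"].round(4).tolist())
s=monitor.sense();print(s)
E
```

```text
scene [[499.4189183723024, 0.0, 278.4042076146629], [0.0, 499.4189183723024, 207.81254712428665], [0.0, 0.0, 1.0]] [[-0.7048, -0.7094, -0.0092, 0.407], [-0.6639, 0.664, -0.344, 0.4106], [0.2501, -0.2364, -0.9389, 1.2623], [0.0, 0.0, 0.0, 1.0]]
top [[454.20975104417664, 0.0, 279.17746485714457], [0.0, 454.20975104417664, 199.52366712373626], [0.0, 0.0, 1.0]] [[-0.0131, -0.9997, -0.0214, 0.0543], [-0.9865, 0.0165, -0.1629, 0.5513], [0.1632, 0.019, -0.9864, 1.4738], [0.0, 0.0, 0.0, 1.0]]
{'clock': 0.1, 'joints': array([ 9.10599116e-01,  3.13396468e-01,  1.49836267e+00, -2.31914152e-05,
        1.33100059e+00, -2.23397230e-01]), 'qvel': array([-0.00053933, -0.00026244, -0.0010417 , -0.0017197 , -0.00086393,
        0.00015454]), 'joint_efforts': array([ 2.29071171e-03, -4.12896967e+01, -2.60139173e+01, -1.74884262e-04,
        3.06233836e-03,  3.08353253e-05]), 'position': array([0.22196637, 0.47551301, 0.23079048]), 'ee_rot': array([-0.37993682,  0.59684131,  0.37964381,  0.59606966]), 'contact_force': array([-0.19612959, -0.68664041, -0.59441276]), 'ft_torque': array([ 0.02531107,  0.02321888, -0.0120481 ]), 'finger_gap': 0.9984367484592879}
```

View pics/scene0.png

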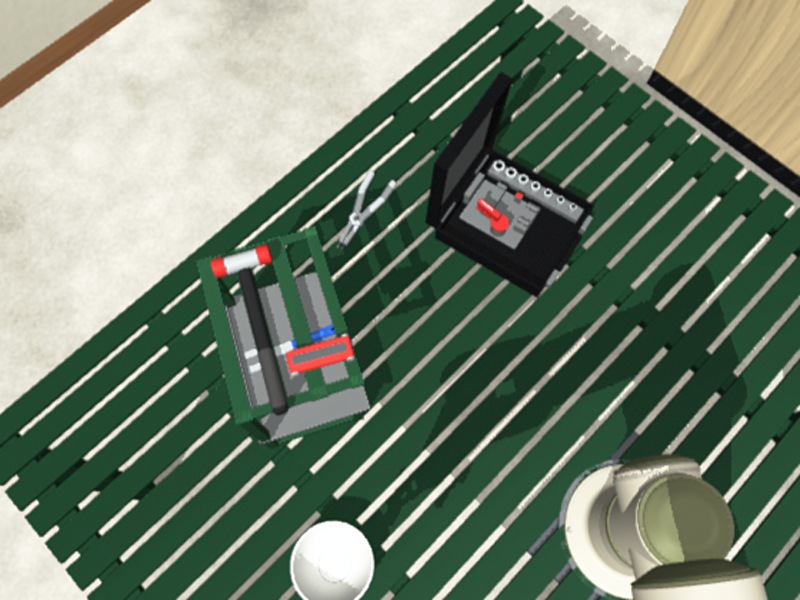

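View pics/top0.png

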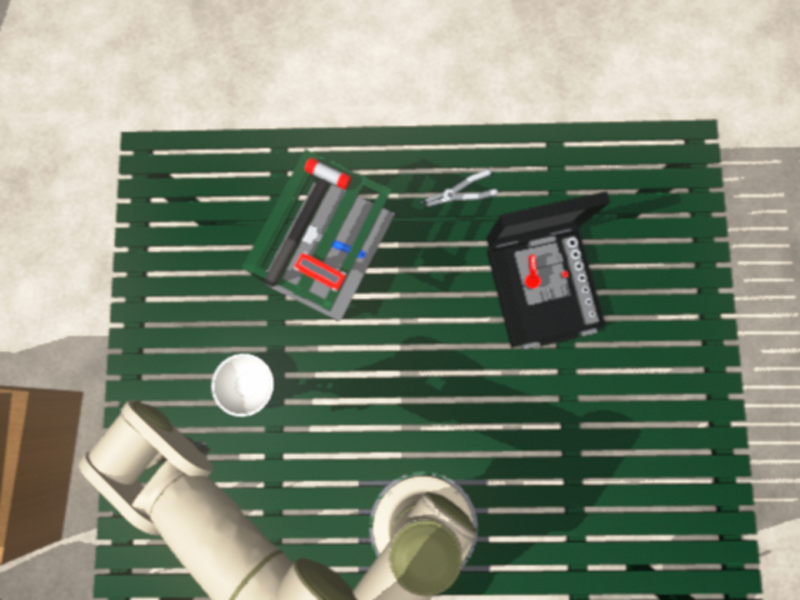

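Both pictures show the rack, case, pliers and bowl unobscured. In top (800x600) the rack is at about (325,235) with its open front facing lower right, and the case at about (550,275) with its lid away from the robot. Next I take enlarged crops.

```bash
cat > h.py <<'E'
from bench import env, kinematics, monitor, eyes, job
import cv2, numpy as np
from scipy.spatial.transform import Rotation as R
def crop(n,out,x0,y0,w,h,k,d=None):
    d=d or eyes.grab_frame(n)
    im=d["frame"][y0:y0+h,x0:x0+w,::-1]
    im=cv2.resize(im,(w*k,h*k),interpolation=cv2.INTER_CUBIC)
    for i in range(0,w,10):
        cv2.line(im,(i*k,0),(i*k,6 if (x0+i)%50 else 14),(0,255,255),1)
        if (x0+i)%20==0: cv2.putText(im,str(x0+i),(i*k+1,22),0,.38,(0,255,255),1)
    for i in range(0,h,10):
        cv2.line(im,(0,i*k),(6,i*k),(0,255,255),1)
        if (y0+i)%20==0: cv2.putText(im,str(y0+i),(8,i*k+4),0,.38,(0,255,255),1)
    cv2.imwrite("pics/"+out,im); return d
CAL={"scene":(499.4189183723024,278.4042076146629,207.81254712428665),"top":(454.20975104417664,279.17746485714457,199.52366712373626)}
def K(d): return d["mtx"],d["view"]
def ray(d,u,v):
    M,V=K(d); r=V[:3,:3].T@np.linalg.solve(M,[u,v,1.]); c=-V[:3,:3].T@V[:3,3]; return c,r
def atz(d,u,v,z):
    c,r=ray(d,u,v); return c+r*(z-c[2])/r[2]
def proj(d,P):
    M,V=K(d); p=np.atleast_2d(P)@V[:3,:3].T+V[:3,3]; q=p@M.T; return q[:,:2]/q[:,2:]
E
python3 - <<'E'
from h import *
d=crop("top","t_rack.png",165,100,120,130,5) if 0 else crop("top","t_rack.png",165,100,120,130,4)
crop("top","t_case.png",335,125,100,125,4,d)
d=crop("scene","s_rack.png",130,150,140,170,4)if 0 else crop("scene","s_rack.png",130,155,140,160,4)if 0 else crop("scene","s_rack.png",130,160,140,150,4)
crop("scene","s_case.png",290,45,140,170,3,d)
E
```

```text
(no output)
```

View pics/t_rack.png

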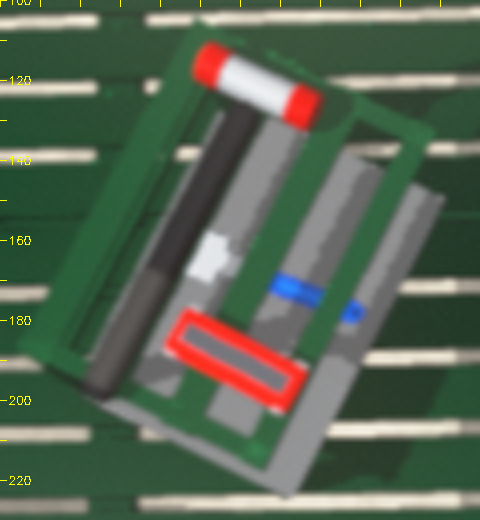

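View pics/t_case.png

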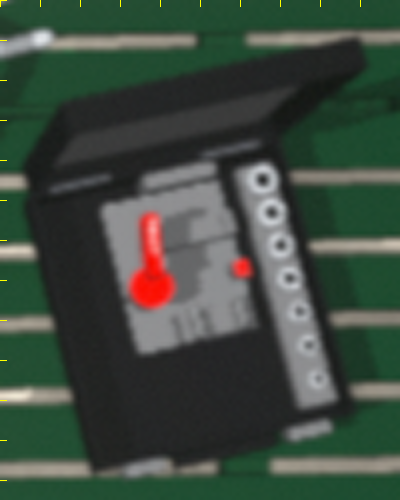

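View pics/s_rack.png

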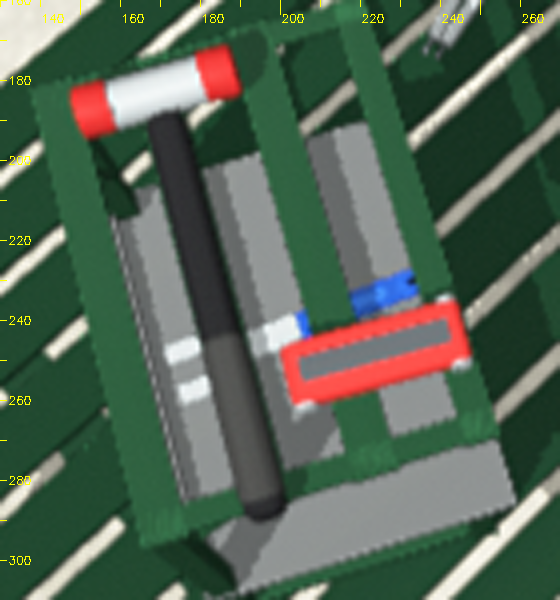

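View pics/s_case.png

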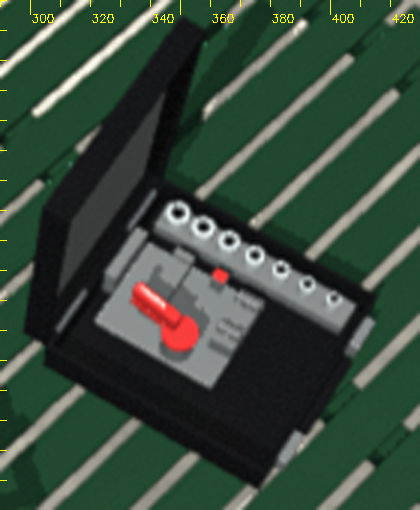

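```bash
cat >> h.py <<'E'
from scipy.optimize import least_squares
def fit(obs,x0,D):
    # obs: (cam, local xyz, u,v)
    def f(p):
        c,s=np.cos(p[2]),np.sin(p[2]);r=[]
        for cam,L,u,v in obs:
            P=[p[0]+c*L[0]-s*L[1],p[1]+s*L[0]+c*L[1],L[2]]
            r+=list(proj(D[cam],P)[0]-[u,v])
        return np.array(r)
    q=least_squares(f,x0,loss="soft_l1"); return q.x,f(q.x).reshape(-1,2)
def loc(p,L):
    L=np.atleast_2d(L);c,s=np.cos(p[2]),np.sin(p[2])
    return np.c_[p[0]+c*L[:,0]-s*L[:,1],p[1]+s*L[:,0]+c*L[:,1],L[:,2]]
E
python3 - <<'E'
from h import *
import pickle
D={n:eyes.grab_frame(n) for n in("scene","top")}
pickle.dump(D,open("D0.pkl","wb"))
obs=[("top",(0,-.14,.085),276.25,149.5),("top",(0,.14,.085),237.5,223.75),("top",(0,-.14,.271),273.25,133),("top",(0,.14,.271),230.5,217.5),("top",(.2,-.14,.271),215,106.2),("top",(.2,.14,.271),170,188),
("scene",(0,.14,.085),259.2,284.2),("scene",(0,.14,.271),254.2,268.7),("scene",(.2,.14,.271),165.7,296.7),("scene",(.2,-.14,.271),138,183),("scene",(0,-.14,.271),221,161)]
p,r=fit(obs,[.5,.15,1.1],D);print("rack",p,np.degrees(p[2]));print(r.round(1).tolist())
print("handle end",atz(D["top"],255.75,178.5,.0865))
for u,v in[(130+412/4,160+285/4),(130+278/4,160+333/4)]:print(atz(D["scene"],u,v,.088))
obs=[("top",(.02,.028,.045),372.7,197),("scene",(.02,.028,.045),350,155.5),("top",(-.12,.11,.042),358.2,242),("top",(-.12,-.11,.042),422.5,227)]
c,r=fit(obs,[.5,-.15,.3],D);print("case",c,np.degrees(c[2]));print(r.round(1).tolist())
np.save("rack.npy",p);np.save("case.npy",c)
for n,k in(("scene",4),("top",5)):
    x0,y0,w,h=(290,60,130,150) if n=="scene" else (335,130,100,120)
    im=D[n]["frame"][y0:y0+h,x0:x0+w,::-1].astype(float)/255
    im=cv2.resize((im**.5*255).clip(0,255).astype(np.uint8),(w*k,h*k),interpolation=cv2.INTER_CUBIC)
    def poly(L,col,close=True):
        q=((proj(D[n],loc(c,L))-[x0,y0]+.5)*k).astype(int);cv2.polylines(im,[q],close,col,1)
    poly([(sx*.12,sy*.11,.042) for sx,sy in((1,1),(1,-1),(-1,-1),(-1,1))],(0,255,255))
    poly([(sx*.12,sy*.11,.0) for sx,sy in((1,1),(1,-1),(-1,-1),(-1,1))],(255,255,0))
    a=np.linspace(0,6.28,30);poly([(.02+.018*np.cos(t),.028+.018*np.sin(t),.045) for t in a],(0,255,0))
    for X0,X1,Y in((-.03,-.005,.0145),(.05,.07,.026)):poly([(X0,-.02-Y,.03),(X1,-.02-Y,.03),(X1,-.02+Y,.03),(X0,-.02+Y,.03)],(255,0,255))
    poly([(.121,.11,.042),(.121,.11,.282),(.121,-.11,.282),(.121,-.11,.042)],(255,128,0))
    cv2.imwrite(f"pics/fit_{n}.png",im)
E
```

```text
rack [0.58702084 0.11740294 1.09977517] 63.01247540755816
[[-0.3, 0.6], [0.1, 1.9], [0.9, -0.1], [-0.2, 1.1], [-1.5, -1.7], [-1.5, 0.2], [0.2, 1.0], [1.3, -0.5], [-0.2, -0.1], [-0.6, -1.7], [-0.2, -4.0]]
handle end [0.61651974 0.12134467 0.0865    ]
[0.61215393 0.13130348 0.088     ]
[0.64967448 0.21481022 0.088     ]
case [ 0.54379137 -0.29536     0.20805401] 11.92061657886222
[[-0.7, -0.6], [-1.1, -0.5], [0.2, 0.9], [0.8, 1.1]]
```

View pics/fit_scene.png

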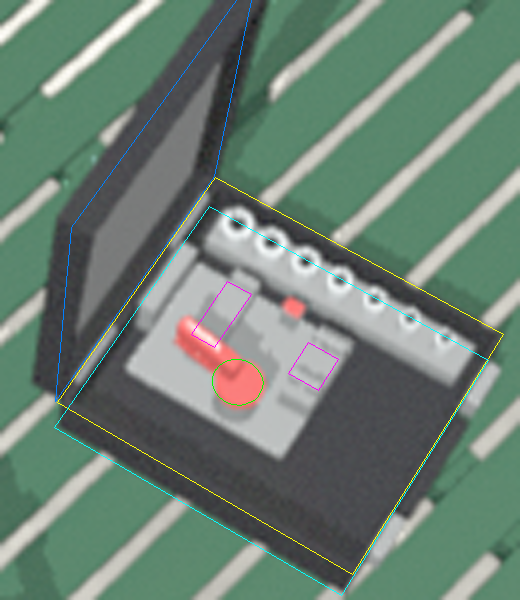

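View pics/fit_top.png

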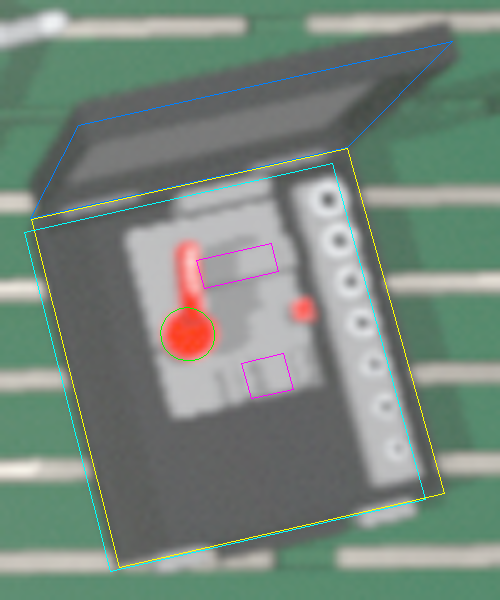

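```bash
cat >> h.py <<'E'
def gcrop(D,n,out,x0,y0,w,h,k,g=.5):
    im=D[n]["frame"][y0:y0+h,x0:x0+w,::-1].astype(float)/255
    im=cv2.resize((im**g*255).clip(0,255).astype(np.uint8),(w*k,h*k),interpolation=cv2.INTER_CUBIC)
    for i in range(0,w):
        if (x0+i)%10==0:
            x=int((i+.5)*k);cv2.line(im,(x,0),(x,h*k),(0,255,255) if 0 else (200,200,0),1);cv2.putText(im,str(x0+i),(x+1,12),0,.4,(0,255,255),1)
    for i in range(0,h):
        if (y0+i)%10==0:
            y=int((i+.5)*k);cv2.line(im,(0,y),(w*k,y),(200,200,0),1);cv2.putText(im,str(y0+i),(1,y-2),0,.4,(0,255,255),1)
    cv2.imwrite("pics/"+out,im)
E
python3 - <<'E'
from h import *
import pickle
D=pickle.load(open("D0.pkl","rb"))
gcrop(D,"top","gt_case.png",336,160,96,90,6)
gcrop(D,"scene","gs_case.png",295,95,125,118,5)
gcrop(D,"top","gt_rack.png",165,100,115,128,4,.7)
gcrop(D,"scene","gs_rack.png",160,205,105,90,6,.7)
E
```

```text
(no output)
```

View pics/gt_case.png

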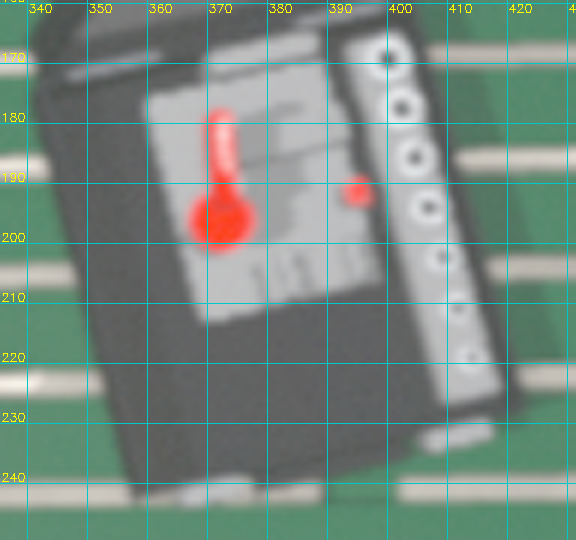

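View pics/gs_case.png

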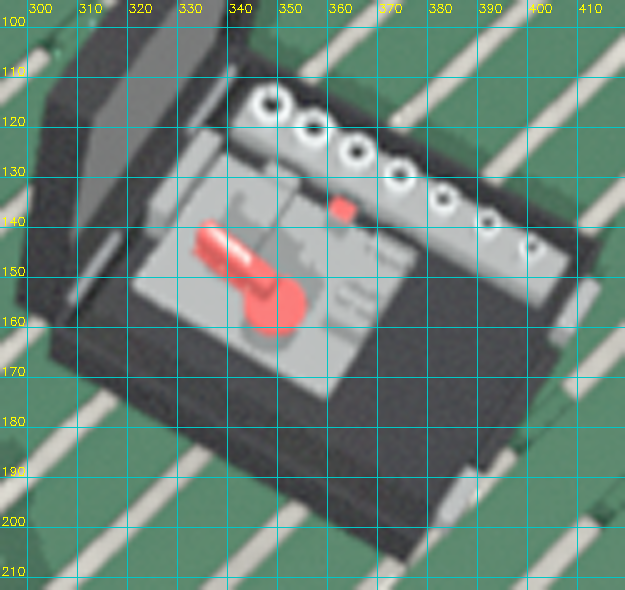

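View pics/gt_rack.png

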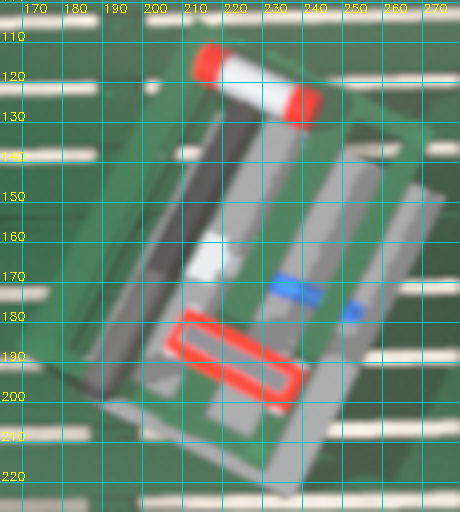

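View pics/gs_rack.png

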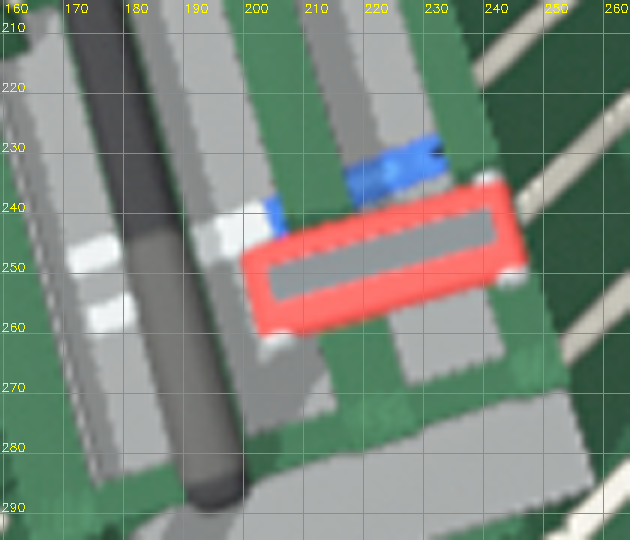

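```bash
python3 - <<'E'
from h import *
import pickle
D=pickle.load(open("D0.pkl","rb"))
obs=[("top",(0,-.14,.085),276.25,149),("top",(0,.14,.085),237.3,223),("top",(0,-.14,.271),273,132.5),("top",(0,.14,.271),230.3,216.5),("top",(.2,.14,.271),170.5,187),
("scene",(0,.14,.085),258.5,284.5),("scene",(0,.14,.271),254,268.7),("scene",(.2,.14,.271),165.7,296.2)]
p,r=fit(obs,[.5,.15,1.1],D);print("rack",p,np.degrees(p[2]));print(r.round(1).tolist())
obs=[("scene",(-.12,.11,0),375.5,207),("scene",(.12,.11,0),305,167),("scene",(-.12,-.11,.042),414,144.5),("top",(-.12,.11,0),357,242.5),("top",(-.12,-.11,.042),420.5,228.5),("top",(.02,.028,.045),372.5,196.5),("scene",(.02,.028,.045),348.7,155)]
c,r=fit(obs,[.5,-.15,.3],D);print("case",c,np.degrees(c[2]));print(r.round(1).tolist())
np.save("rack.npy",p);np.save("case.npy",c)
# spanner: x,y,yaw of origin, z=.088 top
z=.088
A=[("top",255.5,178.5,-.085,1),("top",238.5,172,0,0),("top",215.5,163,0,0),("scene",172.5,253,.085,1),("scene",202,242.7,0,0),("scene",218,237,0,0)]
def f(q):
    e=np.array([np.cos(q[2]),np.sin(q[2])]);nn=np.array([-e[1],e[0]]);o=[]
    for n,u,v,l,h in A:
        w=atz(D[n],u,v,z)[:2]-q[:2]; o.append((w@nn)*1e3)
        if h:o.append((w@e-l)*1e3)
    return np.array(o)
s=least_squares(f,[.65,.2,1.1]).x;print("spanner",s,np.degrees(s[2]),f(s).round(1))
he=s[:2]-.085*np.array([np.cos(s[2]),np.sin(s[2])])
Rr=np.array([[np.cos(p[2]),np.sin(p[2])],[-np.sin(p[2]),np.cos(p[2])]])
print("handle in rack",Rr@(he-p[:2]),"origin",Rr@(s[:2]-p[:2]))
np.save("sp.npy",s)
for n,k,(x0,y0,w,h) in(("scene",4,(130,155,290,145)),("top",5,(165,100,115,120)),):
  if n=="scene":k=2
  im=cv2.resize((( D[n]["frame"][y0:y0+h,x0:x0+w,::-1]/255.)**.6*255).astype(np.uint8),(w*k,h*k),interpolation=cv2.INTER_CUBIC)
  if n=="scene":
    x0,y0,w,h,k=160,150,110,140,4
    im=cv2.resize((( D[n]["frame"][y0:y0+h,x0:x0+w,::-1]/255.)**.6*255).astype(np.uint8),(w*k,h*k),interpolation=cv2.INTER_CUBIC)
  def poly(P,L,col):
        q=((proj(D[n],loc(P,L))-[x0,y0]+.5)*k).round().astype(int);cv2.polylines(im,[q],True,col,1)
  for zz in(.085,.271):poly(p,[(0,-.14,zz),(0,.14,zz),(.2,.14,zz),(.2,-.14,zz)],(0,255,255))
  poly(s,[(-.085,-.009,z),(.042,-.009,z),(.042,-.02,z),(.085,-.02,z),(.085,.02,z),(.042,.02,z),(.042,.009,z),(-.085,.009,z)],(255,0,255))
  cv2.imwrite(f"pics/fr_{n}.png",im)
n="top";k=6;x0,y0,w,h=336,160,96,90
im=cv2.resize((( D[n]["frame"][y0:y0+h,x0:x0+w,::-1]/255.)**.5*255).astype(np.uint8),(w*k,h*k),interpolation=cv2.INTER_CUBIC)
for zz,col in((.042,(0,255,255)),(0,(255,255,0))):poly(c,[(sx*.12,sy*.11,zz) for sx,sy in((1,1),(1,-1),(-1,-1),(-1,1))],col)
poly(c,[(.02+.018*np.cos(t),.028+.018*np.sin(t),.045) for t in np.linspace(0,6.28,30)],(0,255,0))
for X0,X1,Y in((-.03,-.005,.0145),(.05,.07,.026)):poly(c,[(X0,-.02-Y,.03),(X1,-.02-Y,.03),(X1,-.02+Y,.03),(X0,-.02+Y,.03)],(255,0,255))
poly(c,[(-.11,-.073,.03),(.11,-.073,.03),(.11,-.103,.03),(-.11,-.103,.03)],(0,0,255))
cv2.imwrite("pics/fc_top.png",im)
E
```

```text
rack [0.59017068 0.11792637 1.1019336 ] 63.13614457861881
[[-0.5, 0.2], [0.2, 1.7], [0.9, -0.7], [-0.1, 1.1], [-2.2, 0.3], [-0.1, -0.0], [0.4, -1.4], [-1.2, -0.3]]
case [ 0.54361193 -0.29514032  0.20884054] 11.965681654324266
[[-0.5, 1.4], [-1.8, -0.6], [1.2, -1.3], [-0.5, 1.3], [2.8, -0.3], [-0.5, -0.1], [0.2, 0.1]]
spanner [0.64657074 0.20217089 1.17761036] 67.47210338950435 [-2.7 -0.6 -2.3 -2.5  0.1  0.6  3.1  4.4]
handle in rack [ 0.01588197 -0.01867216] origin [ 0.10063869 -0.01224578]
```

View pics/fr_scene.png

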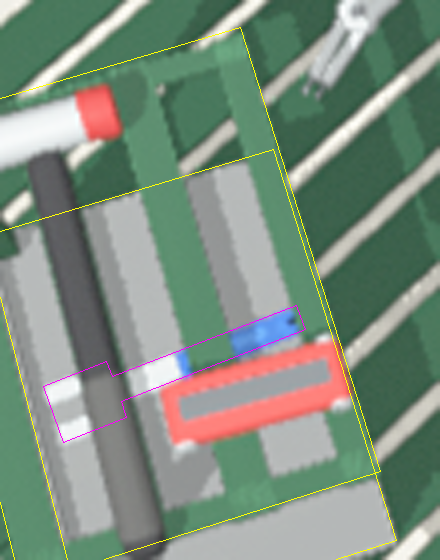

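View pics/fr_top.png

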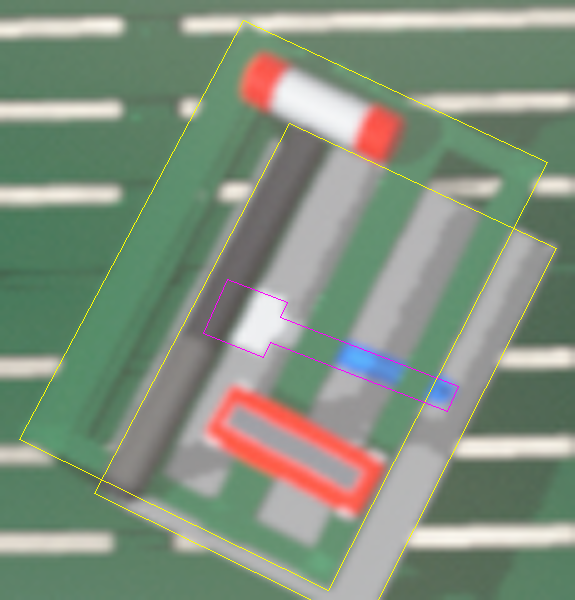

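View pics/fc_top.png

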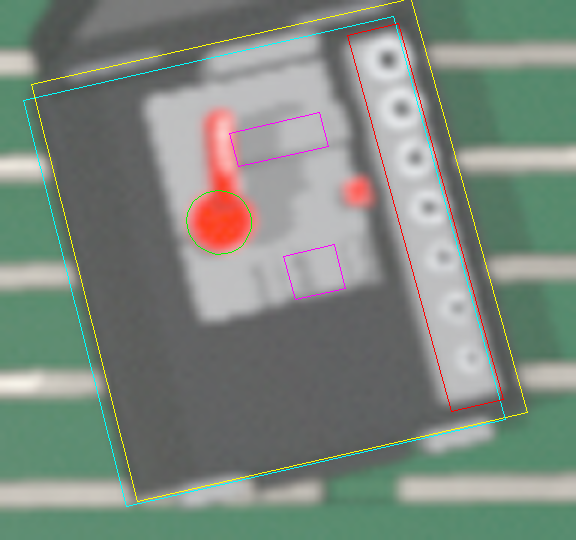

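The rack, spanner and case outlines agree with both views to about 1–2 px (roughly 3 mm). The handle end comes out about 14 mm behind the edge, and given 4–16 mm that fits. Next I check that the waypoints are reachable.

```bash
cat >> h.py <<'E'
rack=np.load("rack.npy");case=np.load("case.npy")
def ori(yaw,th,sgn=1):
    e=np.array([np.cos(yaw),np.sin(yaw),0]);x=np.sin(th)*e-np.cos(th)*np.array([0,0,1.])
    z=sgn*np.array([-np.sin(yaw),np.cos(yaw),0]);y=np.cross(z,x)
    return R.from_matrix(np.c_[x,y,z]).as_quat()
def inr(x,y,z): return loc(rack,(x,y,z))[0]
def inc(x,y,z): return loc(case,(x,y,z))[0]
E
python3 - <<'E'
from h import *
sp=np.load("sp.npy")
f=lambda P,q:(lambda j:None if j is None else np.round(j,2).tolist())(kinematics.ik(P,q))
rad=np.radians
for sg in(1,-1):
  for th in(40,50,58):
    q=ori(sp[2],rad(th),sg)
    print("drag",sg,th,[f(P,q) for P in(inr(-.15,-.02,.45),inr(-.12,-.02,.2),loc(sp,(-.005,0,.1))[0],loc(sp,(-.065,0,.1))[0])])
  for th in(15,25,35):
    q=ori(rack[2],rad(th),sg); q2=ori(case[2],rad(th),sg)
    print("grasp",sg,th,[f(P,q) for P in(inr(-.025,-.02,.085),inr(-.2,-.02,.12))],"place",[f(P,q2) for P in(inc(-.055,-.02,.2),inc(-.055,-.02,.025))])
E
```

```text
drag 1 40 [None, [-0.52, 0.38, 1.66, 0.72, 1.3, 2.74], None, [-0.23, 0.6, 1.6, 0.85, 1.0, 2.8]]
drag 1 50 [None, [-0.59, 0.42, 1.7, 0.88, 1.36, 2.6], [-0.18, 0.67, 1.58, 1.08, 1.01, 2.68], [-0.28, 0.64, 1.65, 1.06, 1.07, 2.6]]
drag 1 58 [None, [-0.63, 0.46, 1.72, 0.98, 1.43, 2.51], [-0.21, 0.71, 1.61, 1.24, 1.08, 2.53], [-0.32, 0.68, 1.68, 1.19, 1.14, 2.46]]
grasp 1 15 [None, None] place [[-0.88, 0.4, 1.49, 0.25, 1.15, -2.76], None]
grasp 1 25 [None, [-0.58, 0.41, 1.75, 0.49, 1.09, 2.78]] place [None, None]
grasp 1 35 [[-0.3, 0.56, 1.68, 0.77, 0.95, 2.82], [-0.66, 0.44, 1.78, 0.67, 1.15, 2.61]] place [None, [-1.03, 0.62, 1.81, 0.94, 0.74, 2.75]]
drag -1 40 [[-0.58, 0.22, 1.21, 0.7, 1.8, -0.06], [-0.52, 0.38, 1.66, 0.72, 1.3, -0.4], [-0.12, 0.65, 1.52, 0.86, 0.96, -0.24], [-0.23, 0.6, 1.6, 0.85, 1.0, -0.34]]
drag -1 50 [[-0.65, 0.22, 1.29, 0.87, 1.8, -0.12], [-0.59, 0.42, 1.7, 0.88, 1.36, -0.54], [-0.18, 0.67, 1.58, 1.08, 1.01, -0.46], [-0.28, 0.64, 1.65, 1.06, 1.07, -0.54]]
drag -1 58 [[-0.69, 0.23, 1.35, 0.99, 1.81, -0.17], [-0.63, 0.46, 1.72, 0.98, 1.43, -0.63], [-0.21, 0.71, 1.61, 1.24, 1.08, -0.62], [-0.32, 0.68, 1.68, 1.19, 1.14, -0.68]]
grasp -1 15 [[-0.16, 0.57, 1.55, 0.3, 0.97, 0.14], [-0.49, 0.4, 1.71, 0.3, 1.05, -0.18]] place [[-0.88, 0.4, 1.49, 0.25, 1.15, 0.39], [-0.88, 0.62, 1.65, 0.33, 0.78, 0.25]]
grasp -1 25 [[-0.23, 0.55, 1.62, 0.54, 0.93, -0.08], [-0.58, 0.41, 1.75, 0.49, 1.09, -0.36]] place [[-0.96, 0.36, 1.59, 0.46, 1.06, 0.21], [-0.96, 0.61, 1.73, 0.63, 0.72, -0.06]]
grasp -1 35 [[-0.3, 0.56, 1.68, 0.77, 0.95, -0.32], [-0.66, 0.44, 1.78, 0.67, 1.15, -0.54]] place [[-1.03, 0.34, 1.68, 0.69, 1.02, -0.01], [-1.03, 0.62, 1.81, 0.94, 0.74, -0.39]]
```

```bash
python3 - <<'E'
from h import *
sp=np.load("sp.npy")
q=ori(sp[2],np.radians(50),-1)
p=monitor.sense()["position"]
env.close_gripper(40)
env.movel([p[0],p[1],.42],velocity=.25)
env.reach(inr(-.16,-.02,.42),q)
print(monitor.sense()["clock"])
pre=loc(sp,(-.17-.005,0,.16))[0]
env.movel(pre,velocity=.25)
print(monitor.sense()["clock"])
env.movel(loc(sp,(-.005,0,.125))[0],velocity=.12)
s=monitor.sense();print(s["clock"],s["position"],s["contact_force"],s["finger_gap"])
crop("top","t1.png",165,80,140,150,4);crop("scene","s1.png",140,130,150,150,4)
E
```

```text
4.15
5.3917
6.9917 [0.64475542 0.19705154 0.12515812] [ 0.1831162   0.09291305 -0.4720455 ] 0.0023005247288724324
```

View pics/t1.png

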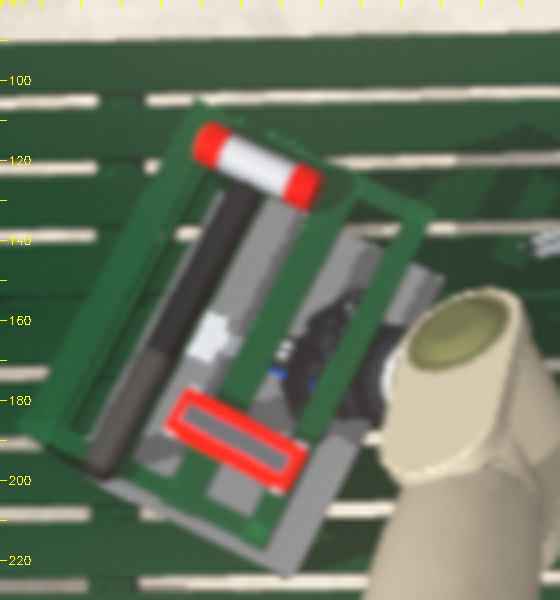

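View pics/s1.png

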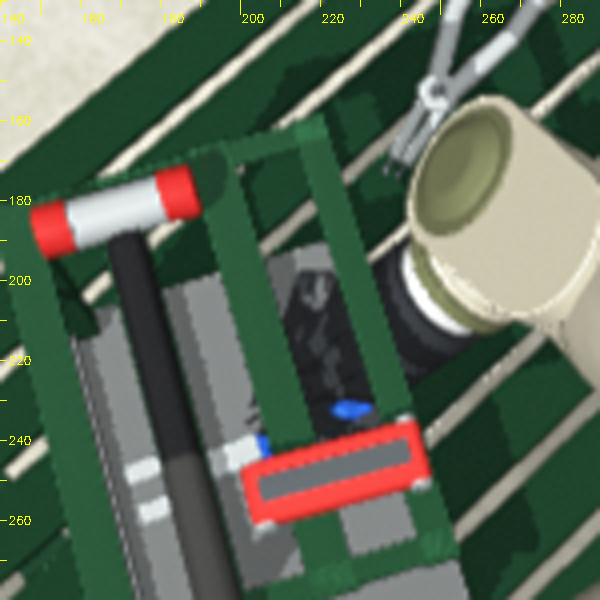

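```bash
python3 - <<'E'
from h import *
import pickle
D={n:eyes.grab_frame(n) for n in("scene","top")};pickle.dump(D,open("D1.pkl","wb"))
t=monitor.sense()["position"]
for n in D: print(n,proj(D[n],t))
gcrop(D,"top","gt1.png",200,140,75,60,8,.45)
gcrop(D,"scene","gs1.png",180,195,75,60,8,.45)
E
```

```text
scene [[203.70128789 235.74902957]]
top [[231.26222942 167.80660508]]
```

View pics/gt1.png

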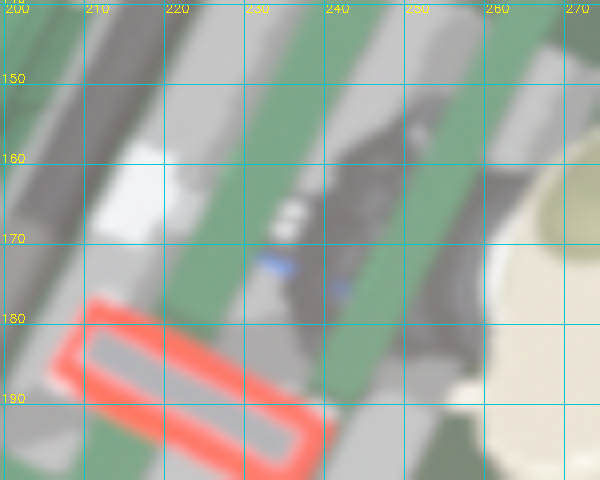

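View pics/gs1.png

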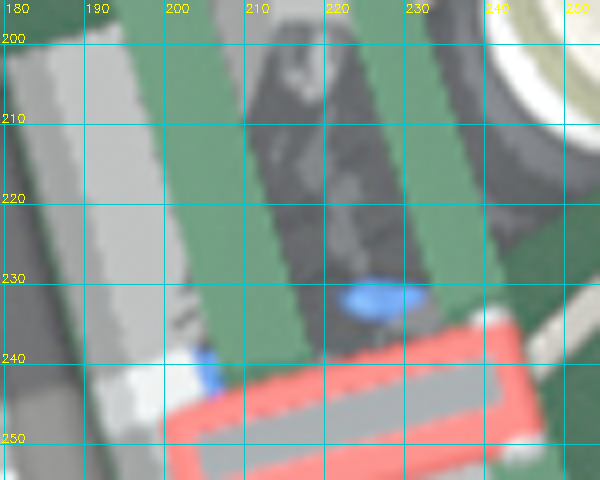

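```bash
python3 - <<'E'
from h import *
sp=np.load("sp.npy")
b=monitor.sense()["contact_force"]
P=loc(sp,(-.005,0,.085))[0]
g=env.movel(P,velocity=.03,guard=5)
s=monitor.sense();print(g,s["clock"],s["position"],s["contact_force"]-b)
p=s["position"].copy()
for i in range(8):
    f=(monitor.sense()["contact_force"]-b)[2]
    if f>9: break
    p[2]-=.0007; env.movel(p,velocity=.02)
s=monitor.sense();print(i,s["clock"],s["position"],s["contact_force"]-b)
E
```

```text
True 8.15 [0.64472495 0.19767807 0.09449187] [-0.93997787  0.6300855   4.1442745 ]
2 8.65 [0.64516997 0.19784239 0.09439124] [-4.50226436 -1.00062239  9.27816084]
```

```bash
python3 - <<'E'
from h import *
sp=np.load("sp.npy")
e=np.array([np.cos(sp[2]),np.sin(sp[2]),0])
b=np.array([.18,.09,-.47])
s=monitor.sense();p=s["position"].copy();p0=p.copy();z=.0937
for i in range(1,9):
    t=p0-e*.008*i;t[2]=z
    env.movel(t,velocity=.03)
    s=monitor.sense();f=s["contact_force"]-b
    print(round(s["clock"],2),s["position"].round(4),f.round(1))
    if f[2]>13:z+=.0005
    elif f[2]<8:z-=.0006
crop("top","t2.png",165,80,140,150,4);crop("scene","s2.png",140,160,150,130,4)
E
```

```text
9.06 [0.6424 0.1903 0.0944] [-2.1 -1.3  6.8]
9.47 [0.6396 0.183  0.0944] [-1.4 -0.3  9.1]
9.89 [0.6365 0.1756 0.0944] [-1.6 -0.8 10.5]
10.31 [0.6335 0.1682 0.0944] [-1.3 -0.1  9.7]
10.72 [0.6304 0.1608 0.0944] [-1.2 -1.9 10.4]
11.14 [0.6274 0.1534 0.0944] [-2.7 -0.  10.7]
11.56 [0.6243 0.1461 0.0943] [-2.  -0.7 10.5]
11.97 [0.6212 0.1387 0.0943] [-1.4  0.7 11.2]
```

View pics/s2.png

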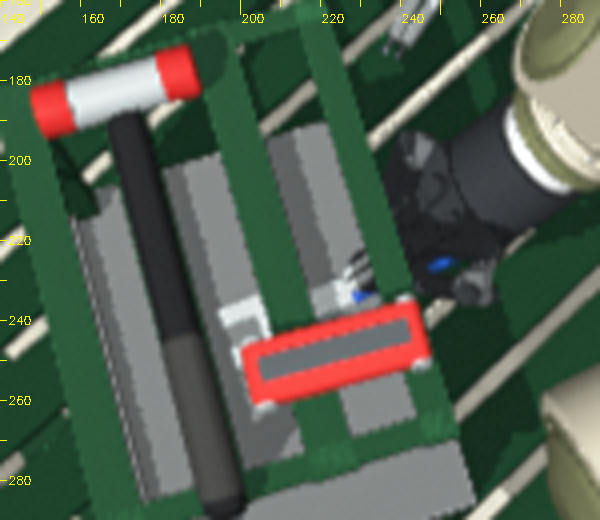

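View pics/t2.png

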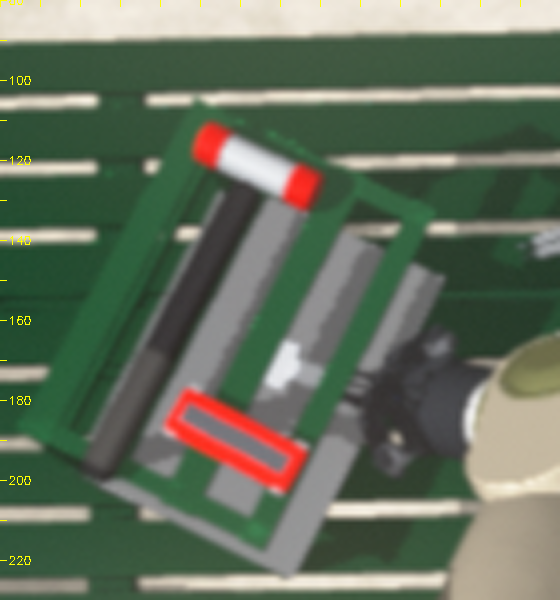

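The spanner has come along with the finger: its head went from about (172,253) to (194,240) in scene. I lift off, back out and look.

```bash
python3 - <<'E'
from h import *
import pickle
sp=np.load("sp.npy")
e=np.array([np.cos(sp[2]),np.sin(sp[2]),0])
p=monitor.sense()["position"].copy()
p[2]+=.03;env.movel(p,velocity=.08)
p-=e*.17;p[2]+=.05;env.movel(p,velocity=.25)
p[1]-=.05;p[2]+=.12;env.movel(p,velocity=.3)
env.release()
s=monitor.sense();print(s["clock"],s["position"])
D={n:eyes.grab_frame(n) for n in("scene","top")};pickle.dump(D,open("D2.pkl","wb"))
gcrop(D,"top","gt2.png",205,140,85,80,7,.6)
gcrop(D,"scene","gs2.png",180,195,90,75,7,.6)
E
```

```text
14.8417 [ 0.55604643 -0.06837256  0.29434113]
```

View pics/gt2.png

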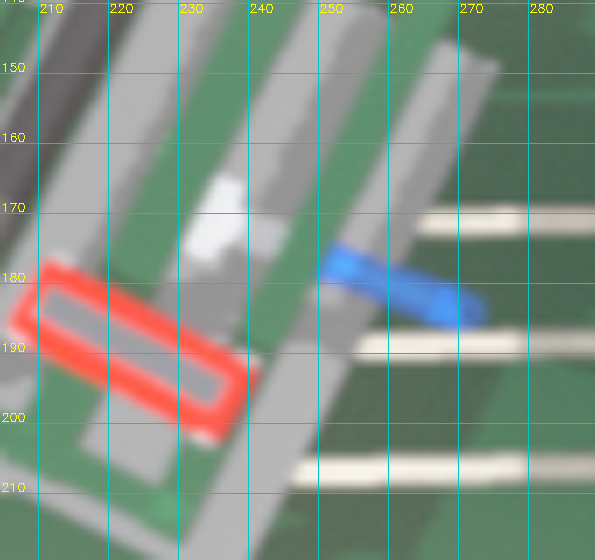

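View pics/gs2.png

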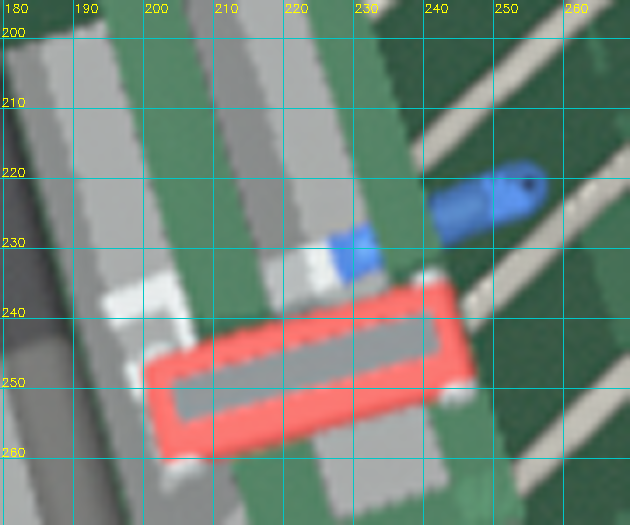

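```bash
python3 - <<'E'
from h import *
import pickle
D=pickle.load(open("D2.pkl","rb"))
z=.088
B={"top":[(274.3,184.8,-.085,1),(252.5,177.2,0,0),(268,182.7,0,0)],"scene":[(257.7,220.2,-.085,1),(241.8,226.3,0,0),(254,221.3,0,0),(226,233,0,0)]}
for sel in (["top"],["scene"],["top","scene"]):
    A=[(n,)+x for n in sel for x in B[n]]
    def f(q):
        e=np.array([np.cos(q[2]),np.sin(q[2])]);nn=np.array([-e[1],e[0]]);o=[]
        for n,u,v,l,h in A:
            w=atz(D[n],u,v,z)[:2]-q[:2]; o.append((w@nn)*1e3)
            if h:o.append((w@e-l)*1e3)
        return np.array(o)
    s=least_squares(f,[.62,.14,1.1]).x
    he=s[:2]-.085*np.array([np.cos(s[2]),np.sin(s[2])])
    Rr=np.array([[np.cos(rack[2]),np.sin(rack[2])],[-np.sin(rack[2]),np.cos(rack[2])]])
    print(sel,s.round(4),np.degrees(s[2]).round(1),f(s).round(1),"end",he.round(4),"in rack",(Rr@(he-rack[:2])).round(4))
    # shelf edge crossing in top image
print("edge pt at y=-.02 proj",proj(D["top"],inr(0,-.02,.085)),proj(D["scene"],inr(0,-.02,.085)))
np.save("sp2.npy",s)
E
```

```text
['top'] [0.6238 0.1402 1.2118] 69.4 [-0.1 -0.  -0.1  0.2] end [0.594  0.0607] in rack [-0.0494 -0.0293]
['scene'] [0.6203 0.1435 1.1948] 68.5 [ 0.6 -0.  -0.4 -0.5  0.2] end [0.589  0.0644] in rack [-0.0482 -0.0232]
['top', 'scene'] [0.6215 0.1421 1.2065] 69.1 [-3.4 -0.9 -2.9 -2.9  3.3  0.9  1.8  2.1  1.9] end [0.5913 0.0626] in rack [-0.0488 -0.026 ]
edge pt at y=-.02 proj [[259.58418344 181.06622161]] [[240.43713563 226.88658573]]
```

```bash
python3 - <<'E'
from h import *
import pickle
sp=np.load("sp2.npy");th=np.radians(25)
q=ori(sp[2],th,-1);e=np.array([np.cos(sp[2]),np.sin(sp[2]),0]);up=np.array([0,0,1.])
xt=np.sin(th)*e-np.cos(th)*up
C=loc(sp,(-.066,0,.0865))[0]; T=C+.008*xt
pre=T-e*.07+up*.06
env.reach(pre,q)
s=monitor.sense();print(s["clock"],s["position"]-pre)
g=env.movel(T,velocity=.08,guard=8)
s=monitor.sense();print(g,s["clock"],s["position"]-T,s["contact_force"])
D={n:eyes.grab_frame(n) for n in("scene","top")};pickle.dump(D,open("D3.pkl","wb"))
gcrop(D,"top","gt3.png",215,130,90,85,7,.5)
gcrop(D,"scene","gs3.png",190,165,110,85,7,.5)
E
```

```text
15.6833 [ 0.00043442 -0.00059096  0.00083545]
False 16.9833 [ 0.00018407 -0.00032641  0.00035463] [-0.19034588  0.04007104  0.27353782]
```

View pics/gt3.png

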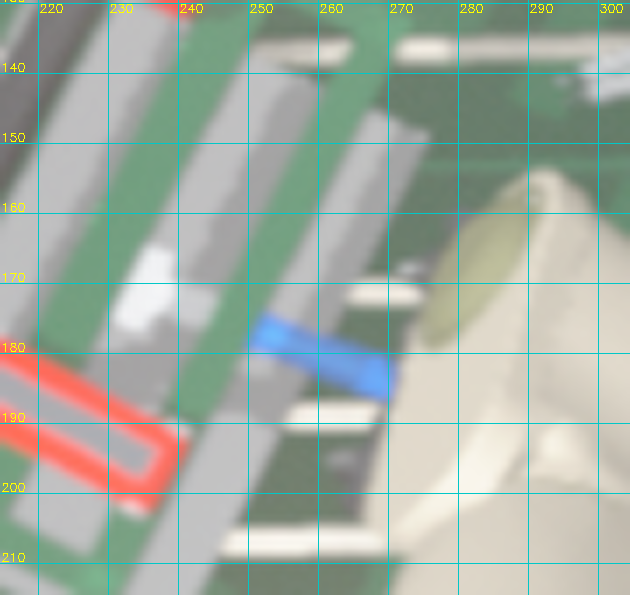

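View pics/gs3.png

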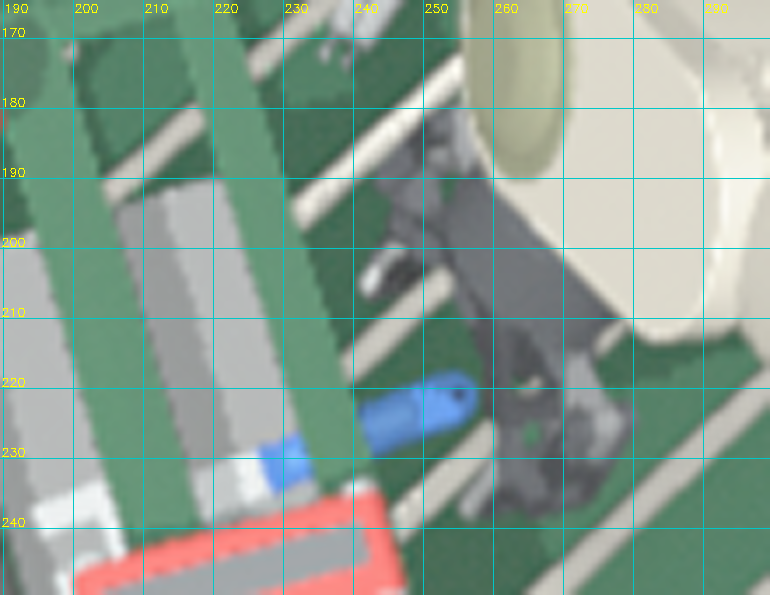

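The fingertips, at about (242,205) and (256,236) in scene, straddle the handle symmetrically. I close.

```bash
python3 - <<'E'
from h import *
import pickle
env.close_gripper(60)
s=monitor.sense();print(s["clock"],s["finger_gap"],s["position"],s["contact_force"])
p=s["position"].copy();p[2]+=.012;env.movel(p,velocity=.05)
env.hold(.2)
s=monitor.sense();print(s["clock"],s["finger_gap"],s["position"],s["contact_force"],s["ft_torque"])
D={n:eyes.grab_frame(n) for n in("scene","top")};pickle.dump(D,open("D4.pkl","wb"))
gcrop(D,"top","gt4.png",215,130,90,85,7,.5)
gcrop(D,"scene","gs4.png",190,165,110,85,7,.5)
E
```

```text
17.7333 0.18336223759876286 [0.59931915 0.08351744 0.07943591] [-0.62898291 -0.84844505  1.32817153]
18.325 0.18329467058176255 [0.59916047 0.08353991 0.09118296] [-0.563177    0.0883881  -1.64986079] [-0.32972747  0.18403662  0.05032526]
```

View pics/gt4.png

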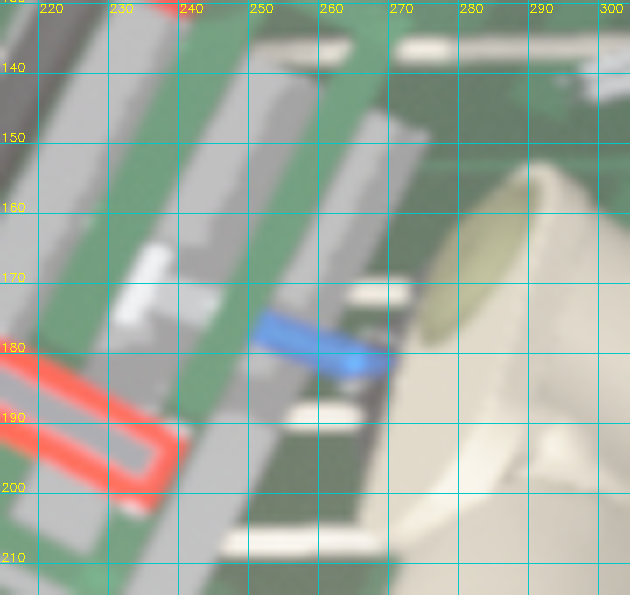

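View pics/gs4.png

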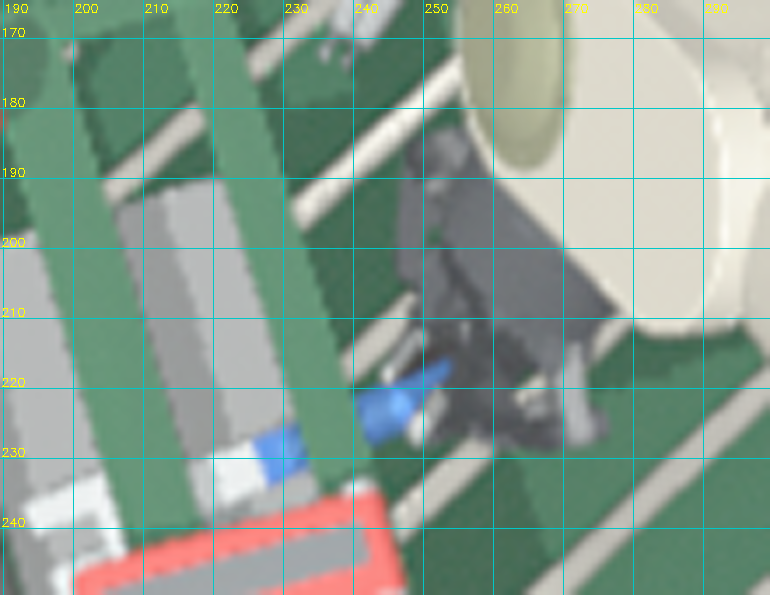

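Closed at gap 0.18 on the handle, and the wrist force shows the spanner's weight. I draw it out clear of the rack and look at its attitude.

```bash
python3 - <<'E'
from h import *
import pickle
sp=np.load("sp2.npy");e=np.array([np.cos(sp[2]),np.sin(sp[2]),0])
p=monitor.sense()["position"].copy();p[2]+=.018;env.movel(p,velocity=.08)
p-=e*.16;env.movel(p,velocity=.15)
p[2]+=.10;env.movel(p,velocity=.2)
env.hold(.2)
s=monitor.sense();print(s["clock"],s["finger_gap"],s["position"],s["contact_force"],s["ft_torque"])
D={n:eyes.grab_frame(n) for n in("scene","top")};pickle.dump(D,open("D5.pkl","wb"))
print([proj(D[n],s["position"]) for n in D])
gcrop(D,"top","gt5.png",240,130,90,85,7,.5)
gcrop(D,"scene","gs5.png",210,125,110,85,7,.5)
E
```

```text
20.8667 0.18183589807098477 [ 0.54185105 -0.06570436  0.20800806] [ 0.35491298 -0.05511872 -1.07550964] [-0.33540157  0.1747559  -0.00584171]
[array([[307.04665822, 181.43104783]]), array([[315.50777147, 193.41300746]])]
```

View pics/gt5.png

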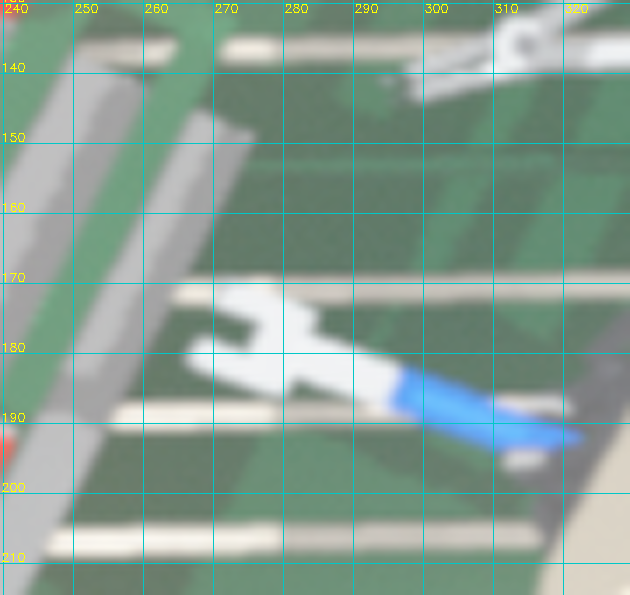

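View pics/gs5.png

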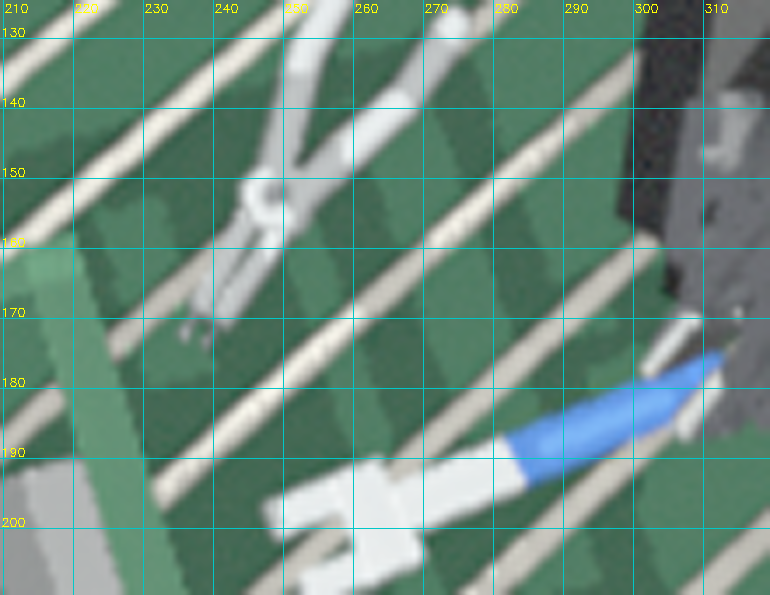

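```bash
cat > fit6.py <<'E'
from h import *
import pickle,sys
def fit6(D,obs,tcp,yaw,th=np.radians(25),loff=-.066,bias=1.5):
    e=np.array([np.cos(yaw),np.sin(yaw),0]);xt=np.sin(th)*e-np.cos(th)*np.array([0,0,1.])
    C=tcp-.008*xt
    def pts(p,L): # p: dx(3 contact offset) , rotvec roll pitch yaw, along
        M=R.from_euler("ZYX",[yaw+p[5],p[4],p[3]]).as_matrix()
        return C+p[:3]+(np.atleast_2d(L)-[loff,0,.0015])@M.T
    def f(p):
        r=list(p[:3]/.003)+list(p[6:]/bias)
        for n,L,u,v in obs:
            b=p[6:8] if n=="scene" else p[8:10]
            r+=list((proj(D[n],pts(p,L))[0]+b-[u,v])/.7)
        return np.array(r)
    q=least_squares(f,np.zeros(10),loss="soft_l1");return q.x,pts(q.x,[[0,0,0],[-.085,0,0],[.085,0,0]]),f(q.x),pts
E
python3 - <<'E'
from fit6 import *
D=pickle.load(open("D5.pkl","rb"));sp=np.load("sp2.npy")
tcp=np.array([ 0.54185105,-0.06570436,0.20800806])
t=.003
obs=[("scene",(.085,-.02,t),246.5,196.5),("scene",(.042,-.02,t),263,190),("scene",(.042,.02,t),270,205),
("scene",(.042,.009,t),268,200.5),("scene",(.042,-.009,t),265,193.3),
("top",(.085,-.02,t),269.5,171.5),("top",(.042,-.02,t),285,175),("top",(.085,.02,t),266.5,181),("top",(.042,.02,t),281,187),("top",(.042,.009,t),283,183.5),("top",(.042,-.009,t),284.5,178.5)]
p,P,r,_=fit6(D,obs,tcp,sp[2])
print("off",p[:3].round(4),"roll,pitch,yaw deg",np.degrees(p[3:6]).round(1),"bias",p[6:].round(1));print(P.round(4));print((r[7:]*.7).round(1))
E
```

```text
off [ 0.0005  0.0007 -0.0002] roll,pitch,yaw deg [-3.7 -1.7  0.6] bias [-1.   0.6  0.7 -0.2]
[[ 0.5641 -0.0062  0.2156]
 [ 0.5347 -0.0859  0.213 ]
 [ 0.5935  0.0735  0.2181]]
[ 0.1  0.2  0.1 -0.1 -0.1 -0.6  0.  -0.1 -0.   0.5  2.  -1.5  0.1 -0.3
  0.5  1.6 -0.3  0.3 -1.1  0.3 -0.6 -0.3]
```

```bash
python3 - <<'E'
from h import *
import pickle
th=np.radians(25);yaw=case[2]
e=np.array([np.cos(yaw),np.sin(yaw),0]);xt=np.sin(th)*e-np.cos(th)*np.array([0,0,1.])
def T(x,y,z): return inc(x,y,z)+.008*xt   # contact point (mid spanner)
env.reach([.42,-.13,.25],ori(np.radians(40),th,-1))
print(monitor.sense()["clock"])
env.reach(T(-.061-.08,-.02,.22),ori(yaw,th,-1))
print(monitor.sense()["clock"])
env.movel(T(-.061,-.02,.085),velocity=.15)
env.hold(.2)
s=monitor.sense();print(s["clock"],s["finger_gap"],s["position"],s["contact_force"],s["ft_torque"])
D={n:eyes.grab_frame(n) for n in("scene","top")};pickle.dump(D,open("D6.pkl","wb"))
print([proj(D[n],s["position"]) for n in D])
gcrop(D,"top","gt6.png",340,150,90,80,7,.5)
gcrop(D,"scene","gs6.png",300,95,110,85,7,.5)
E
```

```text
21.6
22.4583
23.8583 0.17969044095673262 [ 0.49133535 -0.32699048  0.07831854] [ 0.22346005 -0.48368456 -2.12751916] [-0.12196244  0.42685366 -0.00071994]
[array([[383.39754145, 150.3889987 ]]), array([[394.41749227, 214.47989729]])]
```

View pics/gt6.png

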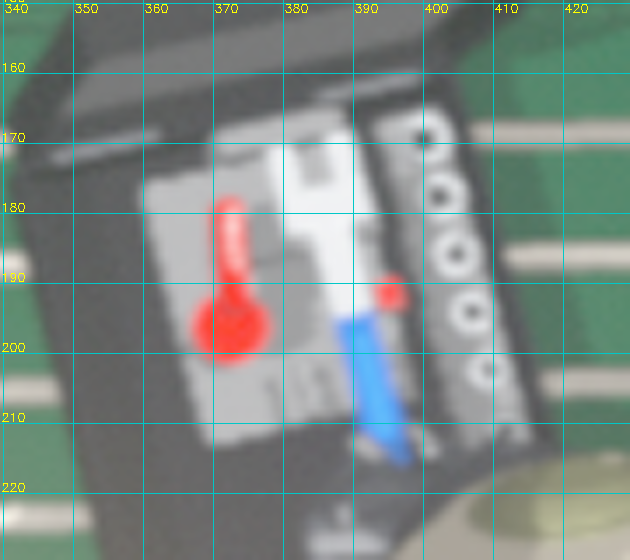

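View pics/gs6.png

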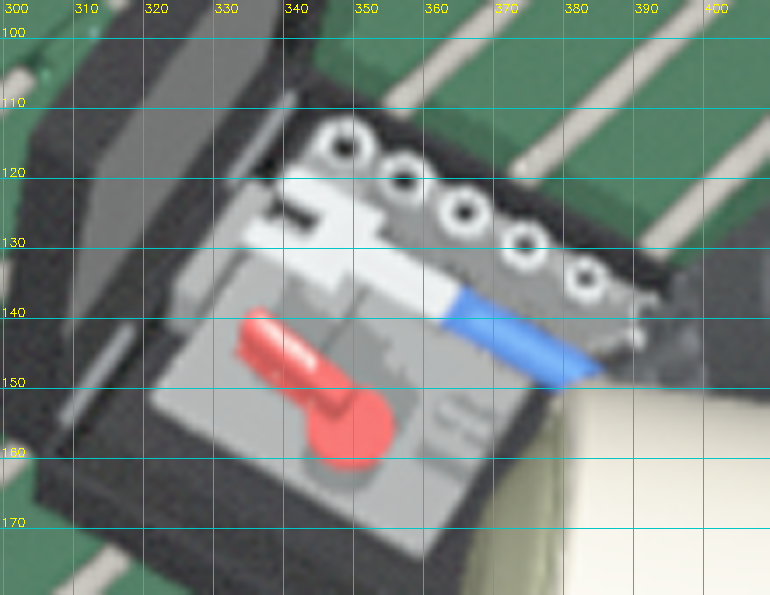

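```bash
python3 - <<'E'
from h import *
import pickle
D=pickle.load(open("D0.pkl","rb"))
for n,(x0,y0,w,h) in(("scene",(315,115,70,65)),("top",(355,160,55,58))):
    k=9
    im=cv2.resize(((D[n]["frame"][y0:y0+h,x0:x0+w,::-1]/255.)**.8*255).astype(np.uint8),(w*k,h*k),interpolation=cv2.INTER_CUBIC)
    raw=im.copy()
    def poly(L,col):
        q=((proj(D[n],loc(case,L))-[x0,y0]+.5)*k).round().astype(int);cv2.polylines(im,[q],True,col,1)
    for s in(1,-1):
        poly([(-.03,-.02+s*.0145,.042),(-.005,-.02+s*.0145,.042),(-.005,-.02+s*.0185,.042),(-.03,-.02+s*.0185,.042)],(255,0,255))
        poly([(.05,-.02+s*.026,.035),(.07,-.02+s*.026,.035),(.07,-.02+s*.03,.035),(.05,-.02+s*.03,.035)],(0,255,255))
    poly([(-.03,-.0345,.03),(-.005,-.0345,.03),(-.005,-.0055,.03),(-.03,-.0055,.03)],(0,255,0))
    poly([(.102,-.04,.035),(.102,0,.035)],(255,128,0))
    cv2.imwrite(f"pics/ch_{n}.png",np.hstack([raw,im])[:, :] if n=="top" else cv2.resize(np.hstack([raw,im]),(1260*800//1260,585*800//1260)))
    if n=="top": cv2.imwrite(f"pics/ch_{n}.png",cv2.resize(np.hstack([raw,im]),None,fx=.8,fy=.8))
E
```

```text
(no output)
```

View pics/ch_scene.png

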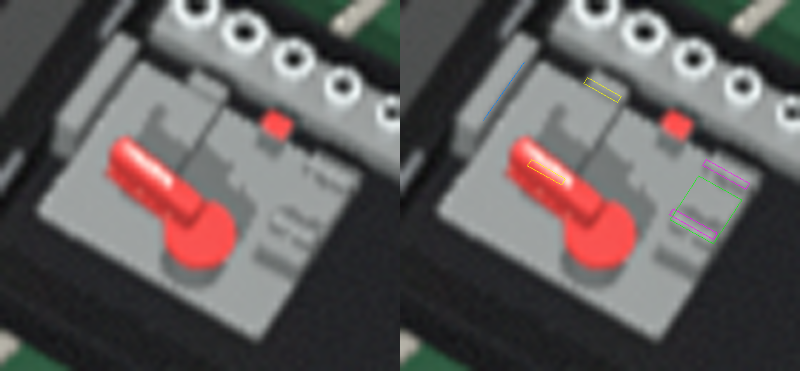

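View pics/ch_top.png

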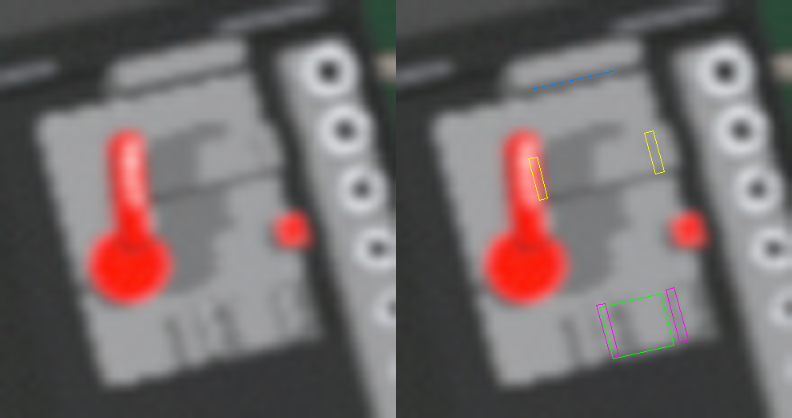

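```bash
python3 - <<'E'
from fit6 import *
D=pickle.load(open("D6.pkl","rb"))
tcp=monitor.sense()["position"]
t=.003
obs=[("scene",(.085,-.02,t),339.5,118.5),("scene",(.085,.02,t),333.5,129),("scene",(.042,-.02,t),355.5,125.5),("scene",(.042,.02,t),347.5,136.5),
("top",(.085,-.02,t),389.5,168),("top",(.085,.02,t),377,170.5),("top",(.042,.02,t),380,183),("top",(.042,-.02,t),392.5,180.5)]
p,P,r,pts=fit6(D,obs,tcp,case[2])
print("off",p[:3].round(4),"rpy",np.degrees(p[3:6]).round(1),"bias",p[6:].round(1));print(P.round(4));print((r[7:]*.7).round(1).tolist())
c,s=np.cos(case[2]),np.sin(case[2]);Rr=np.array([[c,s],[-s,c]])
print("in case frame",[(Rr@(q[:2]-case[:2])).round(4).tolist() for q in P])
E
```

```text
off [0.0009 0.0003 0.0002] rpy [-1.8 -0.1  0.2] bias [-0.1  0.3  0.1 -1. ]
[[ 0.5534 -0.3135  0.0841]
 [ 0.4703 -0.3313  0.084 ]
 [ 0.6365 -0.2956  0.0843]]
[1.7, -0.2, 0.4, 0.1, -1.2, 0.1, -0.4, -0.1, -0.5, -0.1, 0.1, 0.2, 0.5, 0.2, -0.0, -0.1]
in case frame [[0.0058, -0.02], [-0.0792, -0.0202], [0.0908, -0.0197]]
```

The fitted spanner pose is level, at (5.8, −20.0) mm in the case against (5, −20) wanted. Lowering.

```bash
python3 - <<'E'
from h import *
import pickle
s=monitor.sense();p=s["position"].copy();b=s["contact_force"].copy()
p[2]=.0315;g=env.movel(p,velocity=.08,guard=5);print(g)
if not g:
    env.hold(.1);b=monitor.sense()["contact_force"].copy()
    p[2]=.022;g=env.movel(p,velocity=.015,guard=3)
s=monitor.sense();print(g,s["clock"],s["position"],s["contact_force"]-b,s["ft_torque"])
D={n:eyes.grab_frame(n) for n in("scene","top")};pickle.dump(D,open("D7.pkl","wb"))
gcrop(D,"top","gt7.png",340,150,90,80,7,.5)
gcrop(D,"scene","gs7.png",300,95,110,85,7,.5)
E
```

```text
False
True 25.2917 [ 0.49135106 -0.32694027  0.02406704] [-0.11351609 -0.71494428  6.20819034] [ 0.01008859 -0.05066101 -0.01963129]
```

View pics/gt7.png

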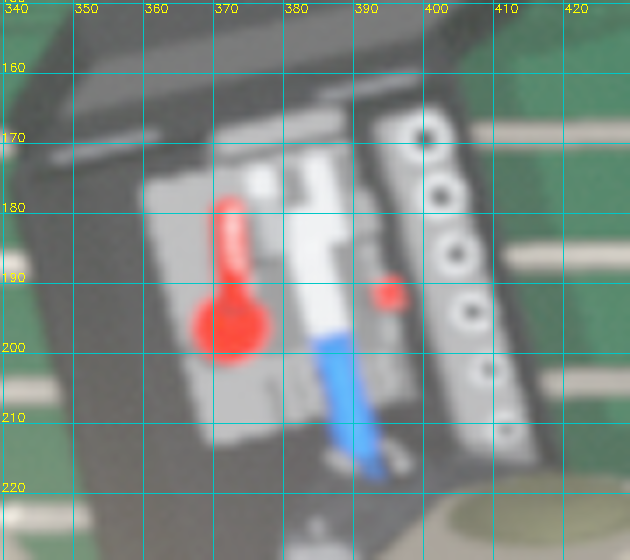

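View pics/gs7.png

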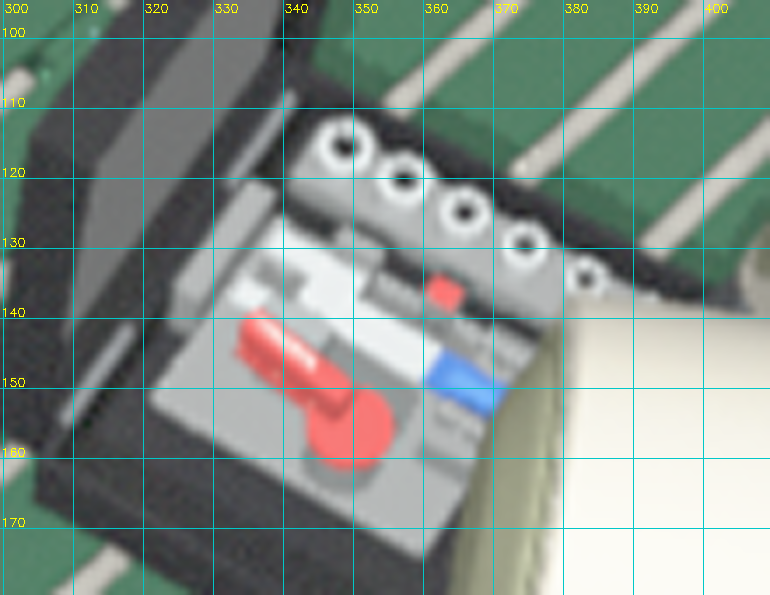

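Contact came at TCP z 0.0241, against a predicted 0.0243, and both views show the spanner down in its supports. I release, retreat and check.

```bash
python3 - <<'E'
from h import *
import pickle
p=monitor.sense()["position"].copy()
env.release();env.hold(.1)
s=monitor.sense();print(s["clock"],s["finger_gap"],s["contact_force"])
p[2]+=.06;env.movel(p,velocity=.08)
p[2]+=.10;p[0]-=.06;env.movel(p,velocity=.25)
env.close_gripper(40)
s=monitor.sense();print(s["clock"],s["position"],s["contact_force"])
D={n:eyes.grab_frame(n) for n in("scene","top")};pickle.dump(D,open("D8.pkl","wb"))
gcrop(D,"top","gt8.png",340,150,90,80,7,.5)
gcrop(D,"scene","gs8.png",300,95,110,85,7,.5)
E
```

```text
26.1667 0.997257721125696 [-0.35614886 -0.21258778  0.16603101]
28.4583 [ 0.43132389 -0.32696257  0.18413459] [-0.58570075  0.11368378 -0.4701023 ]
```

View pics/gt8.png

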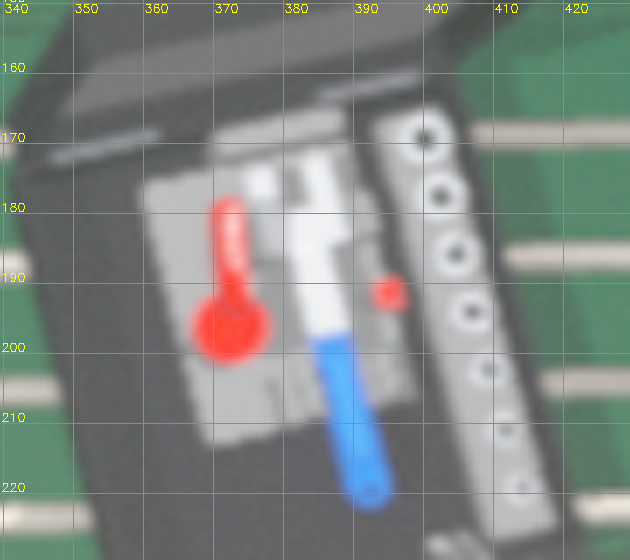

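View pics/gs8.png

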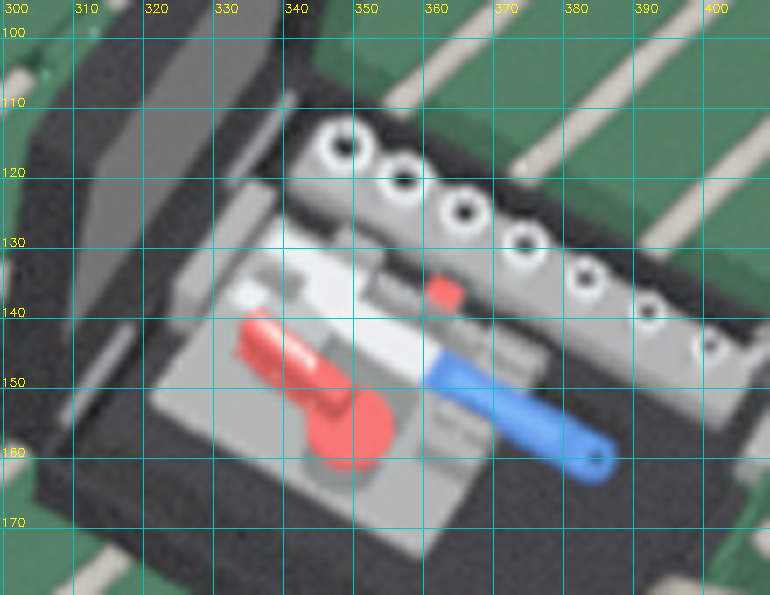

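The spanner lies between the cheeks with its handle end at (387,160) in scene and the jaw towards the lid. Next, the collar.

```bash
python3 - <<'E'
from h import *
import pickle
D=pickle.load(open("D8.pkl","rb"))
he=atz(D["scene"],387.3,160.3,.033);ht=atz(D["top"],392.3,222,.033)
c,s=np.cos(case[2]),np.sin(case[2]);Rr=np.array([[c,s],[-s,c]])
print("handle_end rel bed",[(Rr@(h[:2]-case[:2])-[.005,-.02]).round(4) for h in(he,ht)])
th=np.radians(15);q=ori(case[2],th,-1);Z=.053;r=.036
def P(phi,gap=0.):
    d=np.array([np.cos(phi),-np.sin(phi)]);n=np.array([np.sin(phi),np.cos(phi)])
    cc=.0145*abs(n[1])+.011*abs(n[0])+.006+gap
    xy=np.array([.020,.028])+r*d+cc*n
    return inc(xy[0],xy[1],Z)
up=np.array([0,0,1.])
st=P(0,.012)
print([kinematics.ik(P(a),q) is not None for a in np.linspace(0,1.5,8)])
env.reach(st+up*.12,q)
g=env.movel(st,velocity=.15,guard=8);print(g)
s=monitor.sense();b=s["contact_force"].copy();print(s["clock"],s["position"]-st)
for phi in np.linspace(.1,1.56,13):
    g=env.movel(P(phi),velocity=.06,guard=15)
    s=monitor.sense();print(round(phi,2),g,round(s["clock"],2),(s["contact_force"]-b).round(1))
    if g:break
D={n:eyes.grab_frame(n) for n in("scene","top")};pickle.dump(D,open("D9.pkl","wb"))
gcrop(D,"top","gt9.png",340,150,90,80,7,.5)
gcrop(D,"scene","gs9.png",300,95,110,85,7,.5)
E
```

```text
handle_end rel bed [array([-0.0835, -0.0034]), array([-0.0821,  0.0015])]
[True, True, True, True, True, True, True, True]
False
30.2833 [ 0.00030992 -0.00057945  0.0010201 ]
0.1 False 30.68 [ 0.4 -1.1 -0.1]
0.22 False 30.93 [ 0.4 -1.1 -1.1]
0.34 False 31.18 [-0.   0.7 -0.4]
0.46 False 31.43 [ 0.4 -0.3 -0.4]
0.59 False 31.68 [ 1.1 -1.5  0.5]
0.71 False 31.93 [-0.3 -0.8  0. ]
0.83 False 32.18 [-0.3 -0.3 -0. ]
0.95 False 32.43 [ 0.3 -1.   0.1]
1.07 False 32.68 [-0.1 -1.1  0. ]
1.2 False 32.93 [ 0.6 -0.6 -0.5]
1.32 False 33.18 [ 0.4 -1.3  1.2]
1.44 False 33.44 [-0.8 -1.  -0.3]
1.56 True 33.65 [12.6  2.2 -3.3]
```

View pics/gt9.png

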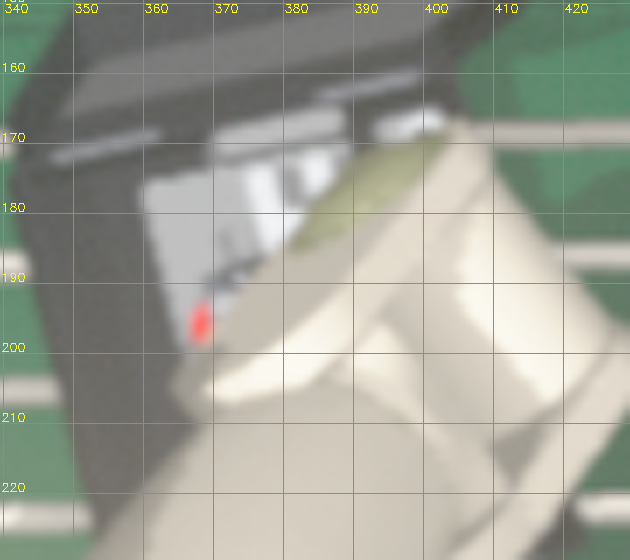

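View pics/gs9.png

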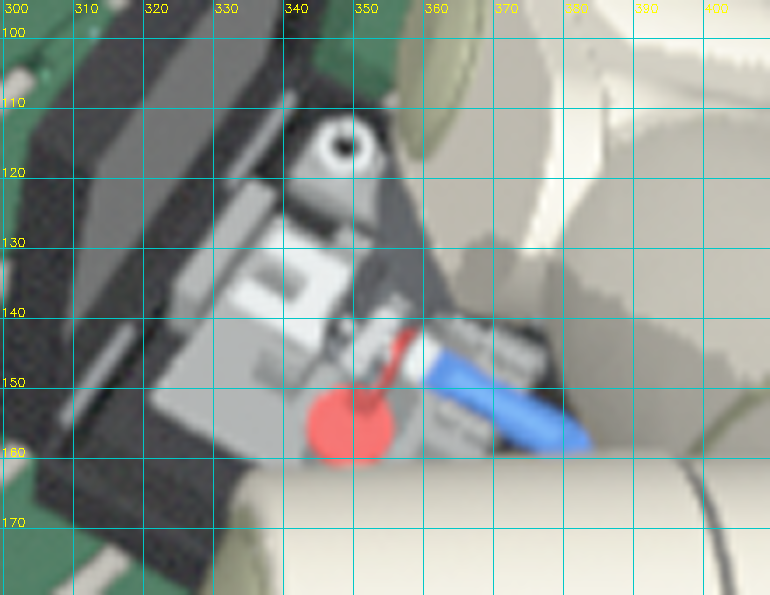

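The stop was reached with a 15 N rise, and the fin now points across the shank. I back off and check.

```bash
python3 - <<'E'
from h import *
import pickle
e=np.array([np.cos(case[2]),np.sin(case[2]),0])
p=monitor.sense()["position"].copy()
p+=e*.010;env.movel(p,velocity=.06)
p[2]+=.14;env.movel(p,velocity=.2)
p=np.array([.36,-.12,.30]);env.movel(p,velocity=.3)
env.hold(.3)
s=monitor.sense();print(s["clock"],s["position"],s["contact_force"])
D={n:eyes.grab_frame(n) for n in("scene","top")};pickle.dump(D,open("D10.pkl","wb"))
gcrop(D,"top","gt10.png",340,150,90,80,7,.5)
gcrop(D,"scene","gs10.png",300,95,110,85,7,.5)
cv2.imwrite("pics/all10.png",cv2.resize(D["scene"]["frame"][:,:,::-1],(800,600)))
E
```

```text
36.425 [ 0.36017354 -0.12014224  0.29964766] [ 0.71721052 -0.87446143 -0.51303169]
```

View pics/gt10.png

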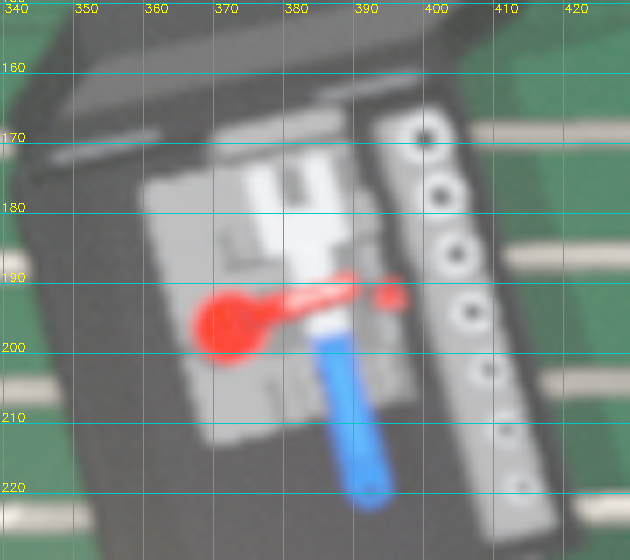

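View pics/gs10.png

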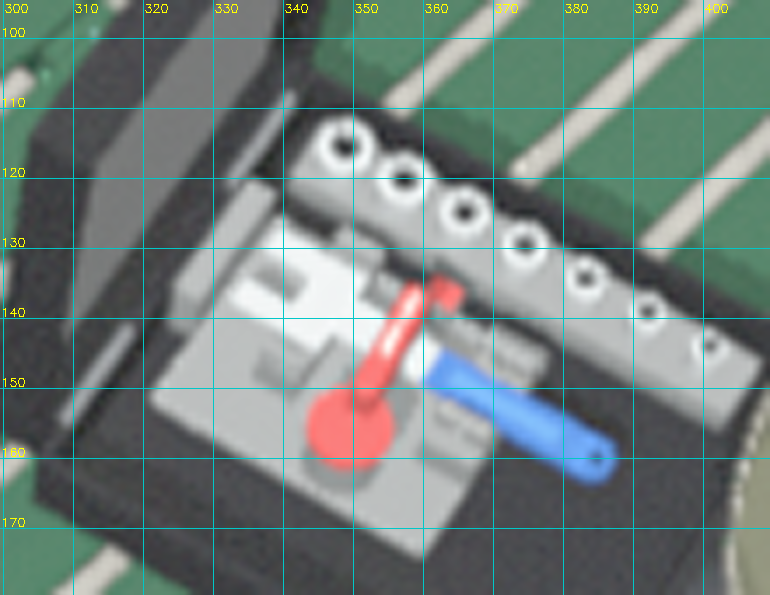

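View pics/all10.png

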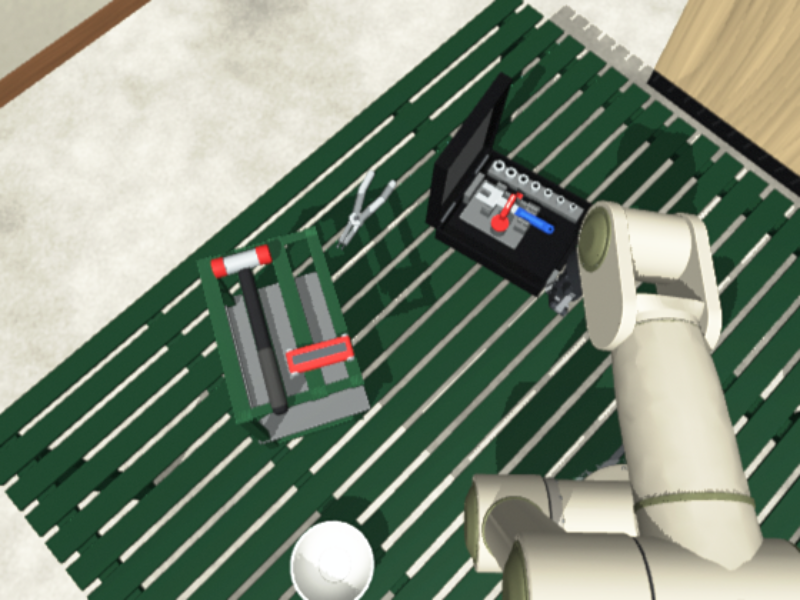

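The fin points at the red mark in both views, with its tip at (389,190) and the mark at (394,191) in top. The spanner lies in its bed and the other objects look unmoved.

```bash
python3 -c "
from bench import job,monitor
print(monitor.sense()['clock']);print(job.hand_in())"
```

```text
36.525
the job is handed in; nothing more can be done
None
```

The spanner is in its bed in the case with its jaw towards the lid and the red collar turned over its shank. I handed the job in at 36.5 s of the 69 s allowed, and no verdict is reported.

**What I did**
- I drew the spanner 64 mm forward with a fingertip press of about 10 N. The cameras then put the handle about 49 mm out over the front edge, lying flat.
- I gripped the handle by its sides at 60 N and lifted it clear. A camera fit during the carry showed it close to level.
- I lowered it until the supports touched, at the height I expected, and only then let go.
- I pushed the collar round until the force rose about 15 N near 1.5 rad.

**Last checks**
- **Spanner:** the handle end was about 82–84 mm behind the bed point along its length, inside the 70–100 mm allowed. It lay between the cheeks and looked unchanged after the collar was turned.
- **Collar:** the fin points at the red mark in both views. I did not measure its angle in numbers.
- **Other objects:** the hammer, hex key tool, pliers and bowl look unmoved in the last scene picture.
- **Robot:** the arm is clear of everything.

**What disagreed:** the two cameras differed by about 5–6 mm sideways when locating the spanner, so I used the average. A first fit after lifting suggested up to 4° of roll; the later fit above the case gave under 2°.

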